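# Set up a small pour mould for handmade paper tags

### The arm

A 6-joint arm with a two-finger parallel gripper is mounted at the origin on the work surface. World frame = base frame: x ahead of the robot, y to its left, z up, the work surface at z = 0. Lengths are in mm, angles in rad, forces in N, time in s.
With the tool pointing down it reaches from about 300 to 775 mm from the base axis. Payload 14.6 kg.
Tool frame: the origin (TCP) lies between the finger pads; the fingertips stand 19 mm ahead of it and the grasp point (between the pads) is the TCP (manip.tcp_to_tips is the distance from the TCP to the fingertips, in mm); x points along the fingers, z is the direction in which the jaws open and shut, and the axes are right-handed (so a half turn about x gives the same grasp; the last joint's range is limited). The gripper opens to 94 mm and grips with 3 to 60 N. Pads are 16 mm wide; open, the fingers measure 119 mm over their backs; the gripper's body (75 mm by 177 mm) begins 78 mm behind the grasp point.
Start: joints at [-1.373, 0.3, 1.521, -0, 1.321, -0.067], TCP at [143.937, -530.821, 224.446] pointing down, gripper open.
Joint ranges: [-3.03, 3.03], [-0.79, 2.21], [0.23, 2.52], [-1.04, 4.18], [0, 3.07], [-2.55, 2.55]. Speed limits (rad/s): [2.22, 2.22, 2.57, 3.14, 3.14, 3.14].

### API

Orientations are given as [roll, pitch, yaw] about the fixed x, y, z axes, in that order (R = Rz(yaw) Ry(pitch) Rx(roll)).
In Python, from cell import manip gives the robot as it stands.
- The arm moves only by the tool jog_arm, never from a script. Its argument "moves" is a list that holds one entry, the list of rows, each a list of 6 numbers: the shift along the world's x, y, z in mm, then the turn, a rotation vector about the world's x, y, z in degrees. In form: [[[dx, dy, dz, wx, wy, wz], ...]]. A call has 1 to 5 rows; each row shifts and turns the pose as measured when the row begins; what a row does not reach is not made up. A row lasts 1/10 s, in which the tool goes at most 50 mm and 8.59 degrees, less where a joint would pass 70% of its speed; a pose out of reach is approached as far as the arm can. A call is refused whole if a number of a shift passes 50 or a number of a turn 8.59, either way. A call with a gripper value outside its range is refused whole. "gripper" is the opening, from -1 (shut) to 1 (fully open), set as the call begins (left out, the last holds). The fingers move at their own pace and stop on an object; "squeeze" is the grip in N (left out, the last holds). Time passes only in rows, so rows that do not move let the fingers close. It gives the time, the measured TCP pose, the force and the opening at its end, in the units of the state.
- manip.read_state(): the state, without advancing time (a new reading comes with each control period).
- manip.camera(name): name is "scene" or "top"; returns (picture, depth): 480x640x3 uint8, blue, green, red; 480x640 float32, mm along the optical axis (not along the pixel's ray), 0 where there is no reading.
- manip.camera_params(name): a dict with "fx", "fy", "cx", "cy" (pixels), "dist" ([k1, k2, p1, p2, k3] as OpenCV has them; the pictures are not rectified), "rvec" (rotation vector, rad) and "tvec" (3), from world to camera coordinates, as OpenCV has them. Camera axes: x right, y down, z forward; pixel columns grow to the right and rows downward; lengths in mm; the calibration is good to about 2 mm. A picture is of the moment at which its call begins. camera_params takes no time and is no camera call.
- manip.sign_off(): hands the job in, once; it reports no verdict.
The state is a dict: "clock": time; "joints": joint angles; "qd": joint speeds; "effort": joint torques, N m; "eef_pos": TCP position; "eef_rot": TCP orientation; "wrist_force": force on the tool from outside, world axes, zero at the start; "moment": the same for the moment, N m; "finger_gap": finger opening in mm.
Only numpy, scipy, OpenCV 4.12 (cv2) and the standard library are available. Lean on these libraries where they do the work, as an engineer would, in place of code of your own. Each camera call takes 0.05 s, during which the arm holds its last target. There are 200 camera calls.

### The job

Set up the little paper mould in the black drip tray: lay the green drain grid in the middle of the tray, lengthwise along it, put the wire-mesh mould squarely on the grid, then the dark open deckle frame squarely on the mould, and last lower the orange template with the round windows inside the deckle so that it lies flat on the mesh. Leave the blue square-windowed template, the jar, the petal dish and the bowl where they are.

Things in the scene. Friction and masses are not known exactly. Their poses are not given: they have to be found in the camera images.
- tray: Black-floored shallow drip tray, fixed to the bench, 200 x 150 mm, with a dark grey rim and thin grey lines along its length; floor 4 mm thick (its top is 4 mm above the origin), rim 4 mm wide, its top 10 mm above the origin. Origin: centre of its underside; z up, x along its length, y across its width. The stack is built at its middle, long side along the tray's long side.
- grid: Green plastic drain grid, 110 x 60 mm, 14 mm high, with slots. About 60 g. Origin: centre of its underside; z up, x along its length, y across its width. Take it across its 60 mm width.
- mould: Mid-brown wood frame with grey wire mesh, 110 x 60 mm, 16 mm high; the mesh is flush with its top. About 90 g. Origin: centre of its underside; z up, x along its length, y across its width. Take it across its 60 mm width.
- deckle: Dark wood open frame, 110 x 60 mm outside, 16 mm high, bars 8 mm wide, so the opening is 94 x 44 mm, right through. About 60 g. Origin: centre of its underside; z up, x along its length, y across its width. Take it across its 60 mm outer width.
- template_round: Orange plastic template: a plate 78 x 30 mm, 5 mm thick, with two round windows, and between them, at the middle, an upright grip 16 mm (along x) x 14 mm (along y) whose top is 54 mm above the origin. About 40 g. Origin: centre of its underside; z up, x along its length, y across its width. Take the grip across y, near its top, to stay clear of the deckle when setting down.
- template_square: Blue plastic template of the same size and shape, 54 mm high, but with two square windows. Not wanted: leave alone. Origin: centre of its underside; z up, x along its length, y across its width. 
- jar: Closed glass jar with brass lid, 56 mm across, 60 mm high. Leave alone. Origin: centre of its underside.
- petal_dish: White two-compartment dish with dried petals, 100 x 64 mm, 22 mm high. Leave alone. Origin: centre of its underside; z up, x along its length, y across its width. 
- bowl: Blue ceramic bowl with petals in it, 84 mm across the rim, 36 mm high. Leave alone. Origin: centre of its underside.
There are look-alikes about, which are no part of the job. Leave any pink or purple look-alike of the deckle alone.

How it is judged (in metres and radians):
On the way, in this order (a step that is already met when the one before it is completed fails the run):
1. the green grid lies in the middle of the tray, lengthwise, let go (horizontal distance between grid and tray below 0.015 m and angle between the x axis of grid and the x axis of tray, either way round below 0.2 rad and angle between grid's own z axis and vertical below 0.06 rad and z of grid in the frame of tray between 0.001 and 0.007 m and contact force between the fingers and grid below 0.1 N and linear speed of grid below 0.02 m/s), for 0.2 s.
2. the mesh mould lies squarely on the grid, let go (horizontal distance between mould and grid below 0.01 m and angle between the x axis of mould and the x axis of grid, either way round below 0.17 rad and angle between mould's own z axis and vertical below 0.06 rad and z of mould in the frame of grid between 0.011 and 0.017 m and contact force between the fingers and mould below 0.1 N and linear speed of mould below 0.02 m/s), for 0.2 s.
3. the dark deckle lies squarely on the mould, let go (horizontal distance between deckle and mould below 0.01 m and angle between the x axis of deckle and the x axis of mould, either way round below 0.17 rad and angle between deckle's own z axis and vertical below 0.06 rad and z of deckle in the frame of mould between 0.013 and 0.019 m and contact force between the fingers and deckle below 0.1 N and linear speed of deckle below 0.02 m/s), for 0.2 s.
4. the orange template lies flat on the mesh inside the deckle, let go (horizontal distance between template_round and mould below 0.018 m and angle between the x axis of template_round and the x axis of mould, either way round below 0.35 rad and angle between template_round's own z axis and vertical below 0.06 rad and z of template_round in the frame of mould between 0.013 and 0.019 m and contact force between the fingers and template_round below 0.1 N and linear speed of template_round below 0.02 m/s), for 0.2 s.
At the end, for the whole second after the job is handed in: All released, still, flat: grid on the tray floor within 15 mm of its middle, 0.2 rad of lengthwise; mould on grid and deckle on mould, each within 10 mm and 0.17 rad; orange template on the mesh inside the deckle (14 mm of its middle); heights to 3 mm (horizontal distance between grid and tray below 0.015 m and angle between the x axis of grid and the x axis of tray, either way round below 0.2 rad and angle between each of grid, mould, deckle, template_round's own z axis and vertical below 0.06 rad and z of grid in the frame of tray between 0.001 and 0.007 m and horizontal distance between mould and grid below 0.01 m and angle between the x axis of mould and the x axis of grid, either way round below 0.17 rad and z of mould in the frame of grid between 0.011 and 0.017 m and horizontal distance between deckle and mould below 0.01 m and angle between the x axis of deckle and the x axis of mould, either way round below 0.17 rad and z of deckle in the frame of mould between 0.013 and 0.019 m and horizontal distance between template_round and mould below 0.018 m and angle between the x axis of template_round and the x axis of mould, either way round below 0.35 rad and z of template_round in the frame of mould between 0.013 and 0.019 m and horizontal distance between template_round and deckle below 0.014 m and linear speed of each of grid, mould, deckle, template_round below 0.02 m/s); the robot touches nothing.
It fails at once if the blue template is shifted by more than 15 mm or tipped (distance of template_square from where it was at the start of the episode above 0.015 m or angle between template_square's own z axis and vertical above 0.35 rad).
It fails at once if the jar is shifted by more than 15 mm or tipped (distance of jar from where it was at the start of the episode above 0.015 m or angle between jar's own z axis and vertical above 0.35 rad).
It fails at once if the petal dish is shifted by more than 15 mm or tipped (distance of petal_dish from where it was at the start of the episode above 0.015 m or angle between petal_dish's own z axis and vertical above 0.35 rad).
It fails at once if the bowl is shifted by more than 15 mm or tipped (distance of bowl from where it was at the start of the episode above 0.015 m or angle between bowl's own z axis and vertical above 0.35 rad).
It also fails if it takes over 115 s, if anything falls off the work surface, if the arm or the gripper's body presses on something with over 40 N, if the wrist force passes 120 N, or if a joint passes its speed limit or range.

## Working session

There is one attempt and no reset: what is moved stays moved. The work goes in short steps, Python scripts to look and compute and a tool call to move; the robot and the scene stay as the last step left them, time stands still between calls to the robot, and variables do not carry over. Pictures are saved under pics/ and viewed, about 12 in all and at most 16, crops included, and the job is handed in when it is done.

Besides the shell and the picture viewer there is one more tool, called after "Request:" by a JSON object that holds its "api" and its "payload". jog_arm: Moves the arm, as the interface text tells. Its arguments: {"type":"object","properties":{"moves":{"type":"array","items":{"type":"array","items":{"type":"array","items":{"type":"number"}}}},"gripper":{"type":"number"},"squeeze":{"type":"number"}},"required":["moves"]}

```bash
ls; mkdir -p pics
python3 - <<'E'
from cell import manip
import cv2
for n in ("scene","top"):
    p,d=manip.camera(n); cv2.imwrite(f"pics/{n}0.png",p); print(n,manip.camera_params(n)); 
print(manip.read_state())
E
```

```text
pics
scene {'fx': 433.66131972487517, 'fy': 433.66131972487517, 'cx': 322.0798424570132, 'cy': 233.55901508271342, 'dist': array([-0.04937762,  0.        ,  0.        ,  0.        ,  0.        ]), 'rvec': array([ 0.95238345,  2.41841861, -1.08827832]), 'tvec': array([ 402.07517514, -165.75629499, 1351.98180192])}
top {'fx': 552.8218329022599, 'fy': 552.8218329022599, 'cx': 320.5468609049127, 'cy': 241.2218355620928, 'dist': array([-0.05859452,  0.        ,  0.        ,  0.        ,  0.        ]), 'rvec': array([ 2.13504518, -2.10727831,  0.19811984]), 'tvec': array([ -80.67909367,  474.73376717, 1425.71232552])}
{'clock': 0.1, 'joints': array([-1.37260422e+00,  3.00434642e-01,  1.52150181e+00,  3.72176733e-06,
        1.32072492e+00, -6.66189088e-02]), 'qd': array([-4.53149088e-05, -2.24506586e-03, -2.63645381e-03,  1.69305674e-04,
        3.99502047e-04,  1.53253562e-03]), 'effort': array([ 1.76518624e-03, -5.32644475e+01, -3.53284156e+01,  7.09405169e-02,
        2.34515715e-02, -5.47803313e-05]), 'eef_pos': array([ 143.89523635, -530.61943962,  223.93985575]), 'eef_rot': array([3.07160056, 1.5697276 , 1.76561433]), 'wrist_force': array([-0.50364994,  0.64329031,  0.24504317]), 'moment': array([-0.02316563,  0.04992689,  0.00229975]), 'finger_gap': 93.98449548082246}
```

View pics/top0.png

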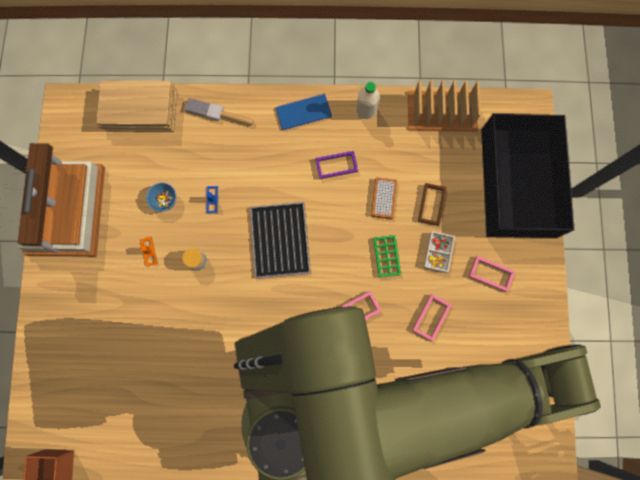

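View pics/scene0.png

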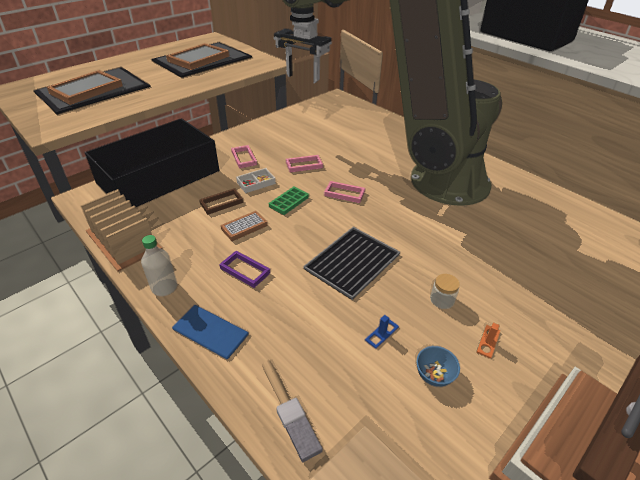

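The top view shows the tray at (280,240).

Candidates for each thing I want (top view pixels):
- **Grid:** only the green one at (387,256).
- **Mould:** only the brown mesh one at (383,198).
- **Deckle:** dark brown at (432,204). Look-alikes are purple (337,165) and pink (492,273), (432,318), (362,307).
- **Template:** orange at (149,251). The blue one at (211,200) is unwanted.

Next come one close crop and the measurements.

```bash
cat > h.py <<'E'
from cell import manip
import cv2, numpy as np
def ray(n,uv,z):
    P=manip.camera_params(n); K=np.array([[P['fx'],0,P['cx']],[0,P['fy'],P['cy']],[0,0,1]])
    R=cv2.Rodrigues(P['rvec'])[0]; c=-R.T@P['tvec']
    u=cv2.undistortPoints(np.float64(uv).reshape(-1,1,2),K,P['dist']).reshape(-1,2)
    d=np.c_[u,np.ones(len(u))]@R
    return c+d*((z-c[2])/d[:,2])[:,None]
def mask(p,lo,hi,roi):
    h=cv2.cvtColor(p,cv2.COLOR_BGR2HSV); m=cv2.inRange(h,np.array(lo),np.array(hi))
    o=np.zeros_like(m); x0,y0,x1,y1=roi; o[y0:y1,x0:x1]=m[y0:y1,x0:x1]; return o
def rect(n,m,z,big=False):
    "centre, sides, yaw (deg) of long side of mask at height z"
    cs=cv2.findContours(m,cv2.RETR_EXTERNAL,cv2.CHAIN_APPROX_NONE)[0]
    c=max(cs,key=cv2.contourArea) if big else np.vstack([k for k in cs if len(k)>3])
    w=ray(n,c.reshape(-1,2),z)[:,:2].astype(np.float32)
    (x,y),(a,b),t=cv2.minAreaRect(w)
    if a<b: a,b,t=b,a,t+90
    return np.round([x,y,a,b,(t+90)%180-90],1)
E
python3 - <<'E'
from h import *
p,d=manip.camera("top")
h=cv2.cvtColor(p,cv2.COLOR_BGR2HSV)
for n,(x,y) in dict(deck=(422,205),deck2=(432,221),mould=(374,198),mould2=(385,217),table=(405,200),orange=(149,243),green=(377,257),rim=(306,240),floor=(283,240)).items(): print(n,h[y,x])
c=cv2.resize(p[150:300,345:465],None,fx=4,fy=4,interpolation=cv2.INTER_CUBIC)
e=cv2.resize(p[205:285,120:200],None,fx=4,fy=4,interpolation=cv2.INTER_CUBIC)
o=np.zeros((600,800,3),np.uint8); o[:,:480]=c; o[:320,480:]=e
cv2.imwrite("pics/c1.png",o)
for n,a in dict(grid=((45,80,40),(85,255,255),(365,225,410,290),14),orange=((3,200,150),(14,255,255),(130,225,165,275),5)).items(): print(n,rect("top",mask(p,*a[:3]),a[3]))
E
```

```text
deck [ 12 161  92]
deck2 [ 13 143 100]
mould [ 13 182 170]
mould2 [ 14 162 112]
table [ 18 139 220]
orange [ 17 139 156]
green [ 67 191 151]
rim [ 16  42 129]
floor [130  20  39]
grid [ 444.3 -254.   108.6   59.7    7.8]
orange [450.1 399.5  77.3  34.2  16.3]
```

View pics/c1.png

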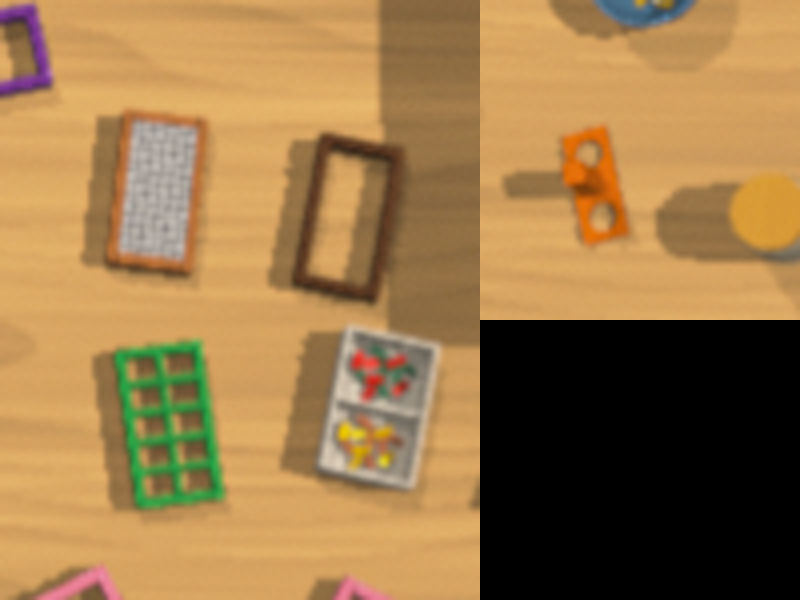

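The crop confirms the choices: dark brown deckle at about (432,204), mesh mould at (383,198), green grid at (387,256) and the orange round-window template at (149,251).

Run:
```python
from h import *
p,d=manip.camera("top")
print("deckle",rect("top",mask(p,(0,100,20),(15,255,105),(412,178,450,229)),16,True))
print("mesh",rect("top",mask(p,(0,0,110),(180,95,255),(368,172,402,224)),16,True))
print("mould",rect("top",mask(p,(0,150,130),(15,255,215),(368,172,402,222)),16))
print("tray",rect("top",mask(p,(0,0,0),(180,100,150),(240,190,320,290)),8,True))
m=mask(p,(3,190,100),(15,255,255),(130,225,165,275))
cs,hi=cv2.findContours(m,cv2.RETR_CCOMP,cv2.CHAIN_APPROX_NONE)
print("orange",rect("top",m,5,True))
for c,k in zip(cs,hi[0]):
    if k[3]>=0:
        print("hole",len(c),c.reshape(-1,2).mean(0), ray("top",[c.reshape(-1,2).mean(0)],5).round(1))
# grip top from depth
R=cv2.Rodrigues(manip.camera_params("top")['rvec'])[0]
P=manip.camera_params("top")
v,u=np.nonzero(m); z=d[v,u]; pt=np.array([ray("top",[(a,b)],0)[0] for a,b in zip(u,v)])
cc=-R.T@P['tvec']; dd=pt-cc; f=z/(dd@R[2]); w=cc+dd*f[:,None]
g=w[w[:,2]>48]; print("griptop",len(g),g.mean(0).round(1),w[:,2].max())
```

```text
deckle [ 589.2 -379.8  111.4   61.4  -11.5]
mesh [ 608.  -248.    95.1   45.    -6.5]
mould [ 607.5 -247.4  112.    62.    -6.8]
tray [486.   39.  199.3 150.6   6. ]
orange [450.1 399.3  77.4  34.6  15.7]
hole 21 [150.23809524 258.80952381] [[428.4 390.6   5. ]]
hole 20 [146.9  242.95] [[472.3 403.    5. ]]
griptop 34 [441.8 381.5  96.9] 1489.3717266173217
```

Request:
{"api": "jog_arm", "payload": {"moves": [[[33,31,0,0,0,-2],[33,31,0,0,0,-2],[33,31,0,0,0,-2],[33,31,0,0,0,-1.4],[33,31,0,0,0,0]]], "gripper": 1}}

```text
clock: 0.7
eef_pos: [309.8, -372.2, 222.7]
eef_rot: [-2.869, 1.568, 1.966]
wrist_force: [0.8, -1.0, 0.4]
finger_gap: 93.8
```

Request:
{"api": "jog_arm", "payload": {"moves": [[[33,29,-20,0,0,0.8],[33,29,-20,0,0,0],[33,29,-20,0,0,0],[33,29,-20,0,0,0],[0,0,-20,0,0,0]]]}}

```text
clock: 1.2
eef_pos: [449.6, -247.9, 122.4]
eef_rot: [0.926, 1.566, -0.505]
wrist_force: [0.4, 0.0, 0.3]
finger_gap: 94.4
```

```bash
cat >> h.py <<'E'
def tip():
    s=manip.read_state(); r=s['eef_rot']; a=np.degrees(r[2]-r[0]+np.pi/2)%180
    print("tcp",s['eef_pos'].round(1),"objyaw",round((a+90)%180-90,1),"gap",round(s['finger_gap'],1),"F",s['wrist_force'].round(1),"t",s['clock'])
E
python3 - <<'E'
from h import *
tip()
E
```

```text
tcp [ 449.6 -247.9  122.4] objyaw 8.0 gap 94.4 F [0.4 0.  0.3] t 1.2
```

Request:
{"api": "jog_arm", "payload": {"moves": [[[-3,-4,-30,0,0,0],[-2,-2,-30,0,0,0],[0,0,-20,0,0,0],[0,0,-8,0,0,0],[0,0,0,0,0,0]]]}}

```text
clock: 1.7
eef_pos: [444.5, -251.2, 28.6]
eef_rot: [1.367, 1.57, -0.059]
wrist_force: [1.0, -0.4, 0.3]
finger_gap: 94.0
```

Request:
{"api": "jog_arm", "payload": {"moves": [[[0,-2,-5,0,0,0],[0,0,-1.5,0,0,0],[0,0,0,0,0,0]]]}}

```text
clock: 2.0
eef_pos: [445.5, -254.2, 23.9]
eef_rot: [0.939, 1.567, -0.487]
wrist_force: [0.0, 0.9, 1.0]
finger_gap: 93.9
```

Request:
{"api": "jog_arm", "payload": {"moves": [[[0,0,0,0,0,0],[0,0,0,0,0,0],[0,0,0,0,0,0],[0,0,0,0,0,0],[0,0,0,0,0,0]]], "gripper": -1, "squeeze": 15}}

```text
clock: 2.5
eef_pos: [446.2, -254.7, 25.6]
eef_rot: [0.9, 1.564, -0.526]
wrist_force: [-0.0, -0.5, 0.4]
finger_gap: 59.7
```

```bash
python3 -c "
from h import *
tip()"
```

```text
tcp [ 446.2 -254.7   25.6] objyaw 8.3 gap 59.7 F [-0.  -0.5  0.4] t 2.5
```

Request:
{"api": "jog_arm", "payload": {"moves": [[[0,0,40,0,0,0],[3,25,20,0,0,0],[7,45,0,0,0,-1],[7,45,0,0,0,-1],[7,45,0,0,0,0]]]}}

```text
clock: 3.0
eef_pos: [469.6, -93.6, 87.6]
eef_rot: [1.032, 1.564, -0.438]
wrist_force: [1.5, 0.2, -0.9]
finger_gap: 60.1
```

Request:
{"api": "jog_arm", "payload": {"moves": [[[7,45,0,0,0,0],[7,45,0,0,0,0],[3,25,0,0,0,0],[0,0,0,0,0,0],[0,0,0,0,0,0]]]}}

```text
clock: 3.5
eef_pos: [486.4, 30.5, 88.0]
eef_rot: [1.101, 1.563, -0.363]
wrist_force: [0.7, -0.1, -1.0]
finger_gap: 59.2
```

```bash
python3 -c "
from h import *
tip()
p,d=manip.camera('top')
cv2.imwrite('pics/g1.png',cv2.resize(p[160:320,180:400],None,fx=3,fy=3))"
```

```text
tcp [486.4  30.5  88. ] objyaw 6.1 gap 59.2 F [ 0.7 -0.1 -1. ] t 3.5
```

View pics/g1.png

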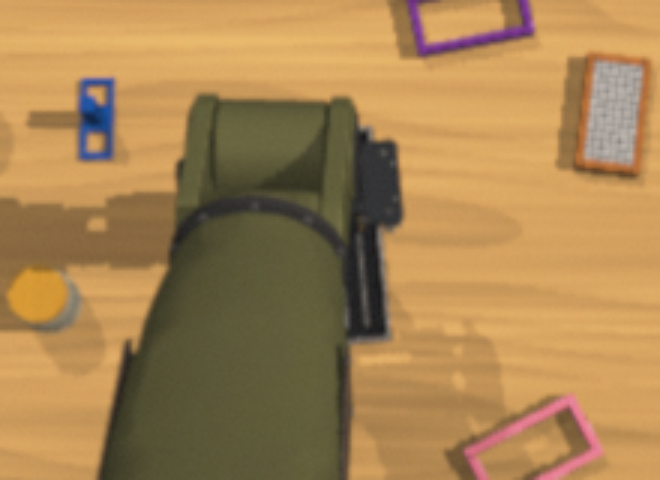

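The arm hides the tray from above, but the gap of 59 mm shows the grid is held. I'll lower it from the measured poses.

Request:
{"api": "jog_arm", "payload": {"moves": [[[0,5,-25,0,0,0],[0,3.5,-20,0,0,0],[0,0,-8,0,0,0],[0,0,-3,0,0,0],[0,0,0,0,0,0]]]}}

```text
clock: 4.05
eef_pos: [487.0, 33.8, 31.3]
eef_rot: [1.137, 1.561, -0.334]
wrist_force: [-0.2, 0.5, -0.4]
finger_gap: 59.5
```

Request:
{"api": "jog_arm", "payload": {"moves": [[[0,0,0,0,0,0]]]}}

```text
clock: 4.15
eef_pos: [487.3, 33.3, 31.9]
eef_rot: [1.154, 1.56, -0.318]
wrist_force: [-0.0, 0.0, -0.2]
finger_gap: 59.8
```

Request:
{"api": "jog_arm", "payload": {"moves": [[[0,5,0,0,0,0],[0,0,-1.5,0,0,0],[0,0,-1.5,0,0,0],[0,0,0,0,0,0]]]}}

```text
clock: 4.55
eef_pos: [488.3, 38.6, 30.5]
eef_rot: [1.229, 1.558, -0.244]
wrist_force: [-0.0, -0.4, 0.2]
finger_gap: 60.0
```

Request:
{"api": "jog_arm", "payload": {"moves": [[[0,0,-2,0,0,0],[0,0,-1,0,0,0],[0,0,0,0,0,0]]]}}

```text
clock: 4.85
eef_pos: [488.9, 38.6, 29.1]
eef_rot: [1.249, 1.556, -0.223]
wrist_force: [-0.5, 0.0, -0.1]
finger_gap: 59.9
```

Request:
{"api": "jog_arm", "payload": {"moves": [[[-1,0,-1.5,0,0,0],[0,0,-1,0,0,0],[0,0,0,0,0,0]]]}}

```text
clock: 5.15
eef_pos: [489.1, 38.7, 28.7]
eef_rot: [1.288, 1.553, -0.185]
wrist_force: [0.4, 0.3, -0.9]
finger_gap: 59.7
```

Request:
{"api": "jog_arm", "payload": {"moves": [[[0,0,0,0,0,0],[0,0,0,0,0,0],[0,0,0,0,0,0],[0,0,0,0,0,0]]], "gripper": 1}}

```text
clock: 5.55
eef_pos: [489.0, 38.7, 28.2]
eef_rot: [1.286, 1.553, -0.186]
wrist_force: [0.8, 0.2, -0.5]
finger_gap: 88.5
```

Request:
{"api": "jog_arm", "payload": {"moves": [[[0,0,30,0,0.5,0],[0,0,40,0,0.5,0],[10,-20,20,0,0,0],[16,-42,0,0,0,0],[16,-42,0,0,0,0]]]}}

```text
clock: 6.05
eef_pos: [530.1, -64.6, 121.6]
eef_rot: [-0.735, 1.566, -2.201]
wrist_force: [-0.0, -1.1, 0.1]
finger_gap: 94.1
```

Request:
{"api": "jog_arm", "payload": {"moves": [[[16,-42,0,0,0,-3],[16,-42,0,0,0,-3],[16,-42,0,0,0,-3],[16,-40,0,0,0,-3],[0,0,0,0,0,0]]]}}

```text
clock: 6.55
eef_pos: [596.1, -242.2, 121.2]
eef_rot: [-0.379, 1.566, -2.065]
wrist_force: [-0.6, 1.4, -0.5]
finger_gap: 94.0
```

```bash
python3 -c "
from h import *
tip(); print(manip.read_state()['eef_rot'])
p,d=manip.camera('top')
print(rect('top',mask(p,(45,80,40),(85,255,255),(240,190,320,290)),18))
cv2.imwrite('pics/g2.png',cv2.resize(p[160:320,180:400],None,fx=3,fy=3))"
```

```text
tcp [ 596.1 -242.2  121.2] objyaw -6.6 gap 94.0 F [-0.6  1.4 -0.5] t 6.55
[-0.37896693  1.56637874 -2.0654004 ]
[488.1  38.8 116.8  64.6   5.5]
```

View pics/g2.png

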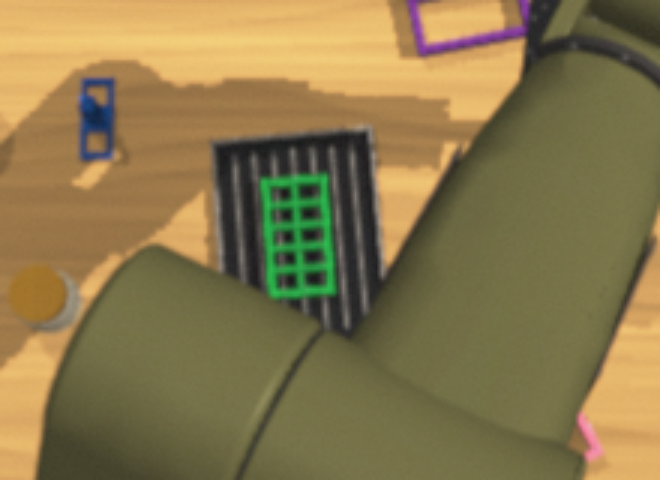

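The picture shows the grid at crop (297,237), centred and lengthwise in the tray. It measures (488,39) at 5.5°, within 2 mm of the middle. Next is the mould.

Request:
{"api": "jog_arm", "payload": {"moves": [[[6,-3,-30,0,0,0],[5,-2,-30,0,0,0],[0,0,-20,0,0,0],[0,0,-8,0,0,0],[0,0,0,0,0,0]]]}}

```text
clock: 7.1
eef_pos: [606.4, -241.1, 30.8]
eef_rot: [-0.68, 1.567, -2.359]
wrist_force: [-0.8, -0.1, -0.2]
finger_gap: 94.0
```

```bash
python3 -c "
from h import *
tip(); print(manip.read_state()['eef_rot'])"
```

```text
tcp [ 606.4 -241.1   30.8] objyaw -6.2 gap 94.0 F [-0.8 -0.1 -0.2] t 7.1
[-0.68034905  1.56706353 -2.35931195]
```

Request:
{"api": "jog_arm", "payload": {"moves": [[[1,-6.5,-5,0,0,0],[0,0,-2,0,0,0],[0,0,-1,0,0,0],[0,0,0,0,0,0]]]}}

```text
clock: 7.5
eef_pos: [608.7, -247.9, 25.7]
eef_rot: [0.377, 1.566, -1.301]
wrist_force: [-0.5, 0.5, 0.0]
finger_gap: 94.0
```

Request:
{"api": "jog_arm", "payload": {"moves": [[[0,0,0,0,0,0],[0,0,0,0,0,0],[0,0,0,0,0,0],[0,0,0,0,0,0],[0,0,0,0,0,0]]], "gripper": -1}}

```text
clock: 8.0
eef_pos: [609.1, -248.1, 27.0]
eef_rot: [0.604, 1.565, -1.074]
wrist_force: [0.7, -0.3, -0.8]
finger_gap: 59.6
```

```bash
python3 -c "
from h import *
tip(); print(manip.read_state()['eef_rot'])"
```

```text
tcp [ 609.1 -248.1   27. ] objyaw -6.1 gap 59.6 F [ 0.7 -0.3 -0.8] t 8.0
[ 0.60355355  1.56491401 -1.07420041]
```

Request:
{"api": "jog_arm", "payload": {"moves": [[[0,0,40,0,0,0],[-7,17,40,0,0,2],[-17,41,0,0,0,2],[-17,41,0,0,0,2],[-17,41,0,0,0,2]]]}}

```text
clock: 8.5
eef_pos: [548.8, -107.8, 108.0]
eef_rot: [0.476, 1.565, -1.063]
wrist_force: [1.4, 0.5, 0.2]
finger_gap: 60.3
```

Request:
{"api": "jog_arm", "payload": {"moves": [[[-17,41,0,0,0,2],[-17,41,0,0,0,1.6],[-17,39,0,0,0,0],[-9,20,0,0,0,0],[0,0,0,0,0,0]]]}}

```text
clock: 9.0
eef_pos: [483.2, 42.0, 108.4]
eef_rot: [0.576, 1.566, -0.893]
wrist_force: [0.3, -0.8, -0.8]
finger_gap: 59.9
```

```bash
python3 -c "
from h import *
tip(); print(manip.read_state()['eef_rot'])"
```

```text
tcp [483.2  42.  108.4] objyaw 5.8 gap 59.9 F [ 0.3 -0.8 -0.8] t 9.0
[ 0.57563868  1.56566322 -0.89325612]
```

Request:
{"api": "jog_arm", "payload": {"moves": [[[3,-2,-25,0,0,0],[2,-1,-20,0,0,0],[0,0,-9,0,0,0],[0,0,0,0,0,0],[0,0,0,0,0,0]]]}}

```text
clock: 9.5
eef_pos: [490.0, 37.2, 54.1]
eef_rot: [0.848, 1.563, -0.621]
wrist_force: [-0.8, 0.5, -1.4]
finger_gap: 59.7
```

```bash
python3 -c "
from h import *
tip(); print(manip.read_state()['eef_rot'])"
```

```text
tcp [490.   37.2  54.1] objyaw 5.8 gap 59.7 F [-0.8  0.5 -1.4] t 9.5
[ 0.84782689  1.56337552 -0.62087671]
```

Request:
{"api": "jog_arm", "payload": {"moves": [[[-1,1.5,-5,0,0.3,0],[0,0,-3,0,0,0],[0,0,-1.5,0,0,0],[0,0,0,0,0,0]]]}}

```text
clock: 9.9
eef_pos: [490.0, 38.4, 45.8]
eef_rot: [0.55, 1.565, -0.919]
wrist_force: [-0.7, -0.2, -0.9]
finger_gap: 59.8
```

Request:
{"api": "jog_arm", "payload": {"moves": [[[-1,0,-1.5,0,0,0],[0,0,-1,0,0,0],[0,0,0,0,0,0]]]}}

```text
clock: 10.2
eef_pos: [489.7, 38.5, 45.1]
eef_rot: [0.802, 1.564, -0.667]
wrist_force: [-0.3, 0.0, -1.7]
finger_gap: 59.5
```

Request:
{"api": "jog_arm", "payload": {"moves": [[[-1,0,-1.5,0,0,0],[0,0,-1,0,0,0],[0,0,0,0,0,0]]]}}

```text
clock: 10.5
eef_pos: [489.7, 38.5, 44.8]
eef_rot: [1.008, 1.561, -0.461]
wrist_force: [-0.2, 0.8, -1.8]
finger_gap: 59.9
```

Request:
{"api": "jog_arm", "payload": {"moves": [[[-1,0,-2,0,0.2,0],[0,0,-2,0,0,0],[0,0,-1,0,0,0]]]}}

```text
clock: 10.8
eef_pos: [490.4, 38.6, 43.1]
eef_rot: [1.067, 1.559, -0.402]
wrist_force: [-9.3, -1.3, 18.0]
finger_gap: 59.8
```

Contact at 18 N, so I'll release.

Request:
{"api": "jog_arm", "payload": {"moves": [[[0,0,0.5,0,0,0],[0,0,0,0,0,0],[0,0,0,0,0,0],[0,0,0,0,0,0]]], "gripper": 1}}

```text
clock: 11.2
eef_pos: [490.4, 38.6, 43.3]
eef_rot: [1.081, 1.559, -0.388]
wrist_force: [-0.4, -0.7, 0.0]
finger_gap: 88.5
```

Request:
{"api": "jog_arm", "payload": {"moves": [[[0,0,30,0,0.4,0],[0,0,40,0,0.3,0],[5,-20,20,0,0,0],[11,-45,0,0,0,0],[11,-45,0,0,0,-2]]]}}

```text
clock: 11.7
eef_pos: [516.4, -70.6, 136.2]
eef_rot: [-0.8, 1.565, -2.296]
wrist_force: [0.5, -0.0, -0.2]
finger_gap: 94.2
```

Request:
{"api": "jog_arm", "payload": {"moves": [[[11,-45,0,0,0,-3],[11,-45,0,0,0,-3],[11,-45,0,0,0,-3],[11,-45,0,0,0,-3],[11,-45,0,0,0,-3]]]}}

```text
clock: 12.2
eef_pos: [572.2, -305.0, 136.2]
eef_rot: [-0.667, 1.565, -2.435]
wrist_force: [0.7, 0.7, 0.6]
finger_gap: 94.2
```

Request:
{"api": "jog_arm", "payload": {"moves": [[[10,-40,0,0,0,0],[5,-20,0,0,0,0],[0,0,0,0,0,0]]]}}

```text
clock: 12.5
eef_pos: [586.3, -372.9, 133.7]
eef_rot: [-0.874, 1.564, -2.649]
wrist_force: [0.3, 0.3, 0.3]
finger_gap: 93.7
```

```bash
python3 -c "
from h import *
tip(); print(manip.read_state()['eef_rot'])
p,d=manip.camera('top')
print('mesh',rect('top',mask(p,(0,0,110),(180,95,255),(262,210,298,268)),34,True))
print('mould',rect('top',mask(p,(0,110,60),(17,255,235),(255,206,304,272)),34,True))
cv2.imwrite('pics/g3.png',cv2.resize(p[160:320,180:400],None,fx=3,fy=3))"
```

```text
tcp [ 586.3 -372.9  133.7] objyaw -11.7 gap 93.7 F [0.3 0.3 0.3] t 12.5
[-0.87396374  1.56435283 -2.64908337]
mesh [522.6  42.9  43.9  27.8 -84. ]
mould [524.1  41.5  62.8  44.3 -82.8]
```

View pics/g3.png

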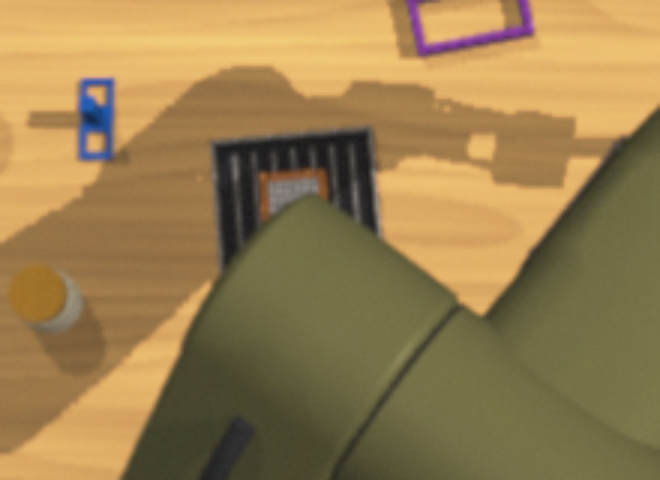

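The arm covers part of the mould; its front edge is at crop (293,178) and agrees with a centre of about (490,38). I'll check it from the scene camera and start on the deckle.

```bash
python3 -c "
from h import *
p,d=manip.camera('scene')
print('mesh',rect('scene',mask(p,(0,0,120),(180,80,255),(325,235,385,270)),34,True))
cv2.imwrite('pics/s3.png',cv2.resize(p[170:320,270:430],None,fx=4,fy=4))"
```

```text
mesh [466.   36.7  45.9  44.6   9.2]
```

View pics/s3.png

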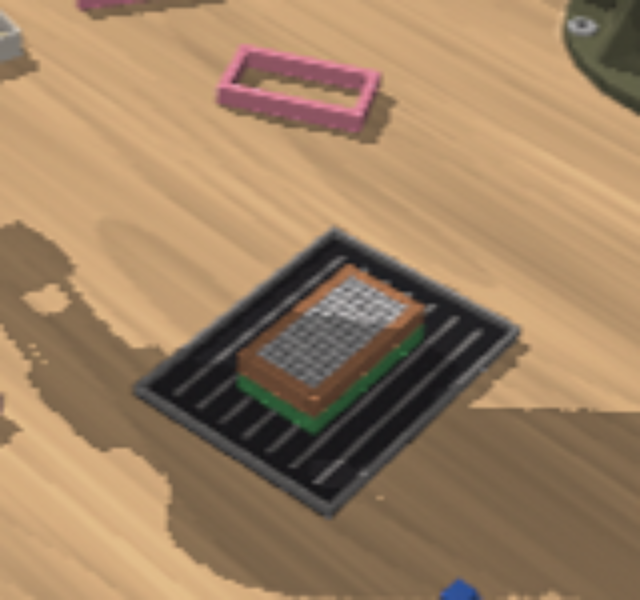

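Request:
{"api": "jog_arm", "payload": {"moves": [[[2,-4,-30,0,0.4,0],[1,-3,-30,0,0,0],[0,0,-25,0,0,0],[0,0,-12,0,0,0],[0,0,0,0,0,0]]]}}

```text
clock: 13.1
eef_pos: [590.5, -371.1, 36.4]
eef_rot: [-1.073, 1.559, -2.84]
wrist_force: [-0.4, -0.2, 0.4]
finger_gap: 94.1
```

The scene view shows the mould squarely on the green grid at crop (332,340), level. Next is the deckle.

Request:
{"api": "jog_arm", "payload": {"moves": [[[0,-8,-3,0,-0.6,0],[0,-1,-4,0,0,0],[0,0,-4,0,0,0],[0,0,-2,0,0,0],[0,0,0,0,0,0]]]}}

```text
clock: 13.6
eef_pos: [592.2, -381.0, 27.3]
eef_rot: [0.846, 1.562, -0.92]
wrist_force: [0.6, -0.3, 0.2]
finger_gap: 93.8
```

```bash
python3 -c "
from h import *
tip(); print(manip.read_state()['eef_rot'])"
```

```text
tcp [ 592.2 -381.    27.3] objyaw -11.2 gap 93.8 F [ 0.6 -0.3  0.2] t 13.6
[ 0.84610928  1.56219668 -0.92012547]
```

Request:
{"api": "jog_arm", "payload": {"moves": [[[-3,0.5,-2.5,0,0.2,0],[-1,0,-2,0,0,0],[0,0,-0.5,0,0,0]]]}}

```text
clock: 13.9
eef_pos: [588.0, -380.5, 22.5]
eef_rot: [0.463, 1.563, -1.303]
wrist_force: [-0.4, -1.0, 0.1]
finger_gap: 93.7
```

Request:
{"api": "jog_arm", "payload": {"moves": [[[0,0,0,0,0,0],[0,0,0,0,0,0],[0,0,0,0,0,0],[0,0,0,0,0,0],[0,0,0,0,0,0]]], "gripper": -1}}

```text
clock: 14.4
eef_pos: [588.1, -380.5, 22.6]
eef_rot: [0.476, 1.563, -1.29]
wrist_force: [0.5, -0.0, -0.5]
finger_gap: 59.5
```

```bash
python3 -c "
from h import *
tip(); print(manip.read_state()['eef_rot'])"
```

```text
tcp [ 588.1 -380.5   22.6] objyaw -11.2 gap 59.5 F [ 0.5 -0.  -0.5] t 14.4
[ 0.47649965  1.56315235 -1.28966598]
```

Request:
{"api": "jog_arm", "payload": {"moves": [[[0,0,45,0,0,0],[-3,15,45,0,0,2],[-10,43,5,0,0,2.5],[-10,43,0,0,0,2.5],[-10,43,0,0,0,2.5]]]}}

```text
clock: 14.9
eef_pos: [552.7, -236.2, 119.1]
eef_rot: [0.385, 1.563, -1.216]
wrist_force: [1.0, -0.0, -0.5]
finger_gap: 59.5
```

Request:
{"api": "jog_arm", "payload": {"moves": [[[-10,43,0,0,0,2.5],[-10,43,0,0,0,2.5],[-10,43,0,0,0,2.5],[-10,43,0,0,0,0],[-10,43,0,0,0,0]]]}}

```text
clock: 15.4
eef_pos: [499.2, -13.2, 120.2]
eef_rot: [0.605, 1.561, -0.859]
wrist_force: [1.0, 1.0, -1.2]
finger_gap: 60.0
```

```bash
python3 -c "
from h import *
tip(); print(manip.read_state()['eef_rot'])"
```

```text
tcp [499.2 -13.2 120.2] objyaw 6.1 gap 60.0 F [ 1.   1.  -1.2] t 15.4
[ 0.605177    1.56146038 -0.85871805]
```

Request:
{"api": "jog_arm", "payload": {"moves": [[[-7,30,0,0.4,0.4,-0.3],[-4,18,0,0,0,0],[0,0,-20,0,0,0],[0,0,-15,0,0,0],[0,0,0,0,0,0]]]}}

```text
clock: 15.9
eef_pos: [486.3, 42.4, 85.9]
eef_rot: [1.818, 1.569, 0.356]
wrist_force: [-0.9, 1.6, -0.2]
finger_gap: 59.6
```

```bash
python3 -c "
from h import *
tip(); print(manip.read_state()['eef_rot'])"
```

```text
tcp [486.3  42.4  85.9] objyaw 6.2 gap 59.6 F [-0.9  1.6 -0.2] t 15.9
[1.81807013 1.56887447 0.35596112]
```

Request:
{"api": "jog_arm", "payload": {"moves": [[[1,-4,-12,0,0,0],[0,0,-8,0,0,0],[0,0,-4,0,0,0],[0,0,0,0,0,0],[0,0,0,0,0,0]]]}}

```text
clock: 16.4
eef_pos: [488.2, 37.3, 61.3]
eef_rot: [1.651, 1.567, 0.188]
wrist_force: [0.4, 1.0, -0.8]
finger_gap: 59.6
```

Request:
{"api": "jog_arm", "payload": {"moves": [[[0,0.7,-3,0,0,0],[0,0,-2,0,0,0],[0,0,-1,0,0,0],[0,0,0,0,0,0]]]}}

```text
clock: 16.8
eef_pos: [488.8, 38.1, 56.4]
eef_rot: [1.579, 1.565, 0.115]
wrist_force: [-0.4, -0.7, -1.2]
finger_gap: 59.8
```

Request:
{"api": "jog_arm", "payload": {"moves": [[[0,0,-1,0,0,0],[0,0,-1,0,0,0]]]}}

```text
clock: 17.0
eef_pos: [489.1, 38.1, 56.1]
eef_rot: [1.544, 1.565, 0.081]
wrist_force: [-9.6, -1.1, 18.1]
finger_gap: 59.7
```

Request:
{"api": "jog_arm", "payload": {"moves": [[[0,0,0.5,0,0,0],[0,0,0,0,0,0],[0,0,0,0,0,0],[0,0,0,0,0,0]]], "gripper": 1}}

```text
clock: 17.4
eef_pos: [489.3, 38.2, 56.8]
eef_rot: [1.542, 1.564, 0.079]
wrist_force: [0.5, 0.4, 1.1]
finger_gap: 88.3
```

Request:
{"api": "jog_arm", "payload": {"moves": [[[0,0,35,0,0.2,0],[0,0,40,0,0,0],[-2,20,20,0,0,2],[-5,45,0,0,0,2],[-5,45,0,0,0,2]]]}}

```text
clock: 17.9
eef_pos: [476.7, 147.5, 154.9]
eef_rot: [1.713, 1.569, 0.35]
wrist_force: [0.8, 0.2, -0.9]
finger_gap: 94.2
```

Request:
{"api": "jog_arm", "payload": {"moves": [[[-5,45,0,0,0,2],[-5,45,0,0,0,2],[-5,45,0,0,0,0],[-5,45,0,0,0,0],[-4,40,0,0,0,0]]], "gripper": 0.2}}

```text
clock: 18.4
eef_pos: [450.2, 376.7, 155.3]
eef_rot: [1.675, 1.567, 0.386]
wrist_force: [0.3, 0.4, 0.0]
finger_gap: 58.0
```

```bash
python3 -c "
from h import *
tip(); print(manip.read_state()['eef_rot'])
p,d=manip.camera('top')
print('deckle',rect('top',mask(p,(0,100,15),(16,255,125),(255,200,310,275)),50,True))
cv2.imwrite('pics/g4.png',p[130:330,100:420].repeat(2,0).repeat(2,1))"
```

```text
tcp [450.2 376.7 155.3] objyaw 16.1 gap 58.0 F [0.3 0.4 0. ] t 18.4
[1.67452173 1.56701298 0.38557875]
deckle [491.8  37.8 116.1  62.4   5.4]
```

View pics/g4.png

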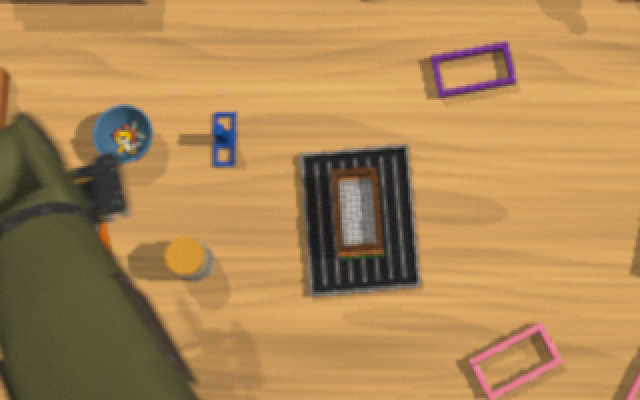

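The stack in the tray is square: the deckle is at crop (357,212), about (491,38), 5.4°. Next is the orange template.

Request:
{"api": "jog_arm", "payload": {"moves": [[[0,17,-20,0,0,0],[0,0,-30,0,0,0],[0,0,-20,0,0,0],[0,0,0,0,0,0],[0,0,0,0,0,0]]]}}

```text
clock: 18.95
eef_pos: [447.7, 402.0, 82.5]
eef_rot: [1.981, 1.566, 0.699]
wrist_force: [-0.1, 0.2, 0.5]
finger_gap: 56.2
```

```bash
python3 -c "
from h import *
tip(); print(manip.read_state()['eef_rot'])
p,d=manip.camera('scene')
cv2.imwrite('pics/s5.png',cv2.resize(p[250:400,400:580],None,fx=4,fy=4))"
```

```text
tcp [447.7 402.   82.5] objyaw 16.6 gap 56.2 F [-0.1  0.2  0.5] t 18.95
[1.98076734 1.56596472 0.69916747]
```

View pics/s5.png

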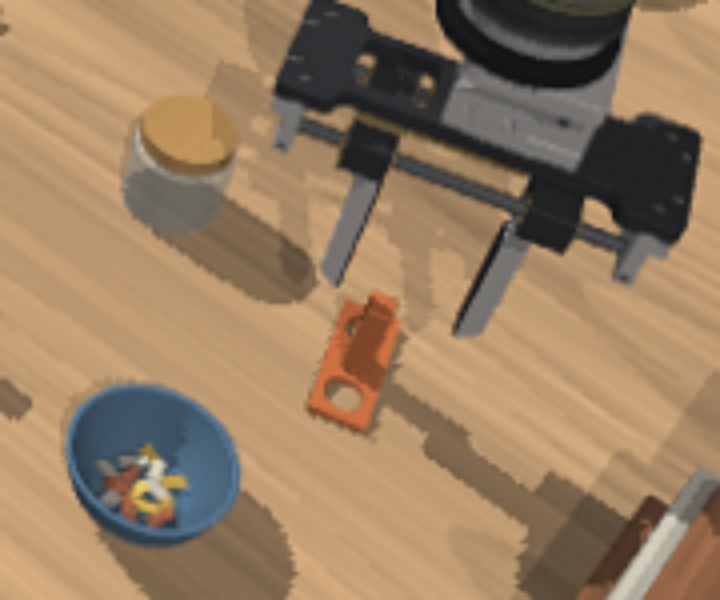

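The round-window orange template at crop (355,370) sits between the open fingers, and the jar at (180,165) and bowl at (150,465) are clear.

Request:
{"api": "jog_arm", "payload": {"moves": [[[2,-5,-15,0,0,-0.5],[0,0,-15,0,0,0],[0,0,-6,0,0,0],[0,0,0,0,0,0],[0,0,0,0,0,0]]]}}

```text
clock: 19.5
eef_pos: [451.0, 396.2, 45.7]
eef_rot: [1.965, 1.563, 0.672]
wrist_force: [0.1, 0.4, -0.0]
finger_gap: 56.2
```

```bash
python3 -c "
from h import *
tip(); print(manip.read_state()['eef_rot'])"
```

```text
tcp [451.  396.2  45.7] objyaw 15.9 gap 56.2 F [ 0.1  0.4 -0. ] t 19.5
[1.96466353 1.56277509 0.67224014]
```

Request:
{"api": "jog_arm", "payload": {"moves": [[[-0.5,0.5,-1,-0.3,0.4,0],[0,0,0,0,0,0]]]}}

```text
clock: 19.7
eef_pos: [450.6, 397.0, 45.2]
eef_rot: [-1.588, 1.57, -2.881]
wrist_force: [-0.5, 0.0, 0.4]
finger_gap: 56.3
```

Request:
{"api": "jog_arm", "payload": {"moves": [[[0,0,0,0,0,0],[0,0,0,0,0,0],[0,0,0,0,0,0],[0,0,0,0,0,0],[0,0,0,0,0,0]]], "gripper": -1}}

```text
clock: 20.2
eef_pos: [450.9, 397.4, 46.0]
eef_rot: [2.309, 1.57, 1.017]
wrist_force: [0.2, -0.7, 0.3]
finger_gap: 20.1
```

```bash
python3 -c "
from h import *
tip(); print(manip.read_state()['eef_rot'])"
```

```text
tcp [450.9 397.4  46. ] objyaw 16.0 gap 20.1 F [ 0.2 -0.7  0.3] t 20.2
[2.30932909 1.57007447 1.01725814]
```

Request:
{"api": "jog_arm", "payload": {"moves": [[[0,0,-0.5,0,0,0],[0,0,-0.5,0,0,0],[0,0,0,0,0,0]]]}}

```text
clock: 20.5
eef_pos: [450.9, 397.4, 45.8]
eef_rot: [2.151, 1.57, 0.859]
wrist_force: [-0.1, -0.3, -0.4]
finger_gap: 13.9
```

Request:
{"api": "jog_arm", "payload": {"moves": [[[0,0,35,0,0,0],[0,0,45,0,0,0],[2,-15,30,0,0,-1],[5,-44,0,0,0,-2],[5,-44,0,0,0,-2]]]}}

```text
clock: 21.0
eef_pos: [461.1, 294.5, 158.1]
eef_rot: [-1.579, 1.57, -2.955]
wrist_force: [0.7, -0.2, -0.6]
finger_gap: 13.9
```

Request:
{"api": "jog_arm", "payload": {"moves": [[[5,-44,0,0,0,-2],[5,-44,0,0,0,-2],[5,-44,0,0,0,-1.4],[5,-44,0,0,0,0],[4,-35,0,0,0,0]]]}}

```text
clock: 21.5
eef_pos: [484.4, 75.0, 158.8]
eef_rot: [1.748, 1.569, 0.273]
wrist_force: [-0.5, 0.1, -1.2]
finger_gap: 13.7
```

```bash
python3 -c "
from h import *
tip(); print(manip.read_state()['eef_rot'])"
```

```text
tcp [484.4  75.  158.8] objyaw 5.5 gap 13.7 F [-0.5  0.1 -1.2] t 21.5
[1.74767275 1.56934342 0.2733272 ]
```

Request:
{"api": "jog_arm", "payload": {"moves": [[[5,-25,0,0,0,0],[1,-6,-15,0,0,0],[0,0,-20,0,0,0],[0,0,-10,0,0,0],[0,0,0,0,0,0]]]}}

```text
clock: 22.0
eef_pos: [490.9, 37.7, 112.9]
eef_rot: [1.478, 1.568, -0.003]
wrist_force: [-0.0, -0.6, 0.4]
finger_gap: 13.6
```

```bash
python3 -c "
from h import *
tip(); print(manip.read_state()['eef_rot'])
p,d=manip.camera('scene')
cv2.imwrite('pics/s6.png',cv2.resize(p[170:320,270:430],None,fx=4,fy=4))"
```

```text
tcp [490.9  37.7 112.9] objyaw 5.1 gap 13.6 F [-0.  -0.6  0.4] t 22.0
[ 1.47753706  1.56753889 -0.00346571]
```

View pics/s6.png

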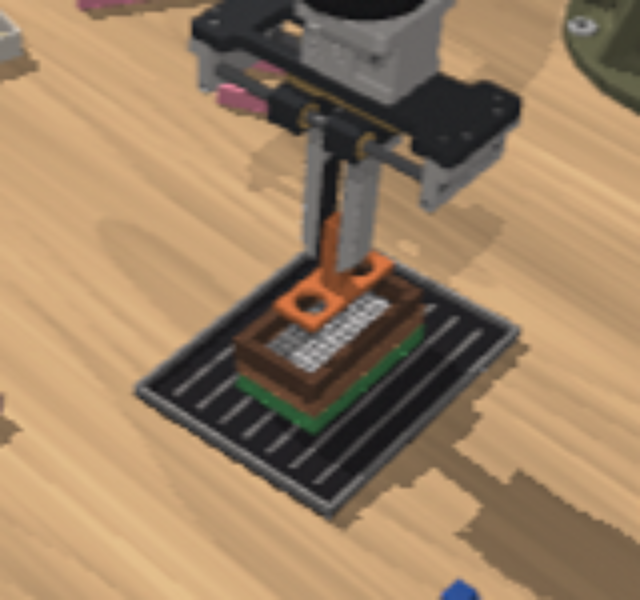

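The template, at crop (335,290), hangs level and aligned above the deckle opening at (330,345). Lowering it.

Request:
{"api": "jog_arm", "payload": {"moves": [[[-0.5,0.5,-12,0,0,0],[0,0,-10,0,0,0],[0,0,-4,0,0,0],[0,0,0,0,0,0],[0,0,0,0,0,0]]]}}

```text
clock: 22.55
eef_pos: [491.3, 39.4, 86.8]
eef_rot: [1.49, 1.565, 0.011]
wrist_force: [0.4, 0.7, 0.5]
finger_gap: 13.4
```

Request:
{"api": "jog_arm", "payload": {"moves": [[[0,0,-2.5,0,0,0],[0,0,-1.5,0,0,0],[0,0,0,0,0,0]]]}}

```text
clock: 22.85
eef_pos: [491.6, 39.4, 83.1]
eef_rot: [1.486, 1.564, 0.007]
wrist_force: [0.4, 0.1, 0.2]
finger_gap: 14.2
```

Request:
{"api": "jog_arm", "payload": {"moves": [[[-1,-0.5,-2.5,0,0.3,0],[0,0,-1.5,0,0,0],[0,0,0,0,0,0]]]}}

```text
clock: 23.15
eef_pos: [490.8, 38.8, 79.7]
eef_rot: [1.457, 1.568, -0.021]
wrist_force: [0.1, -0.5, -0.6]
finger_gap: 13.8
```

Request:
{"api": "jog_arm", "payload": {"moves": [[[0,0,-1,0,0,0],[0,0,-1,0,0,0]]]}}

```text
clock: 23.35
eef_pos: [491.1, 38.7, 79.5]
eef_rot: [1.453, 1.568, -0.026]
wrist_force: [-9.3, -0.4, 19.5]
finger_gap: 13.6
```

Request:
{"api": "jog_arm", "payload": {"moves": [[[0,0,0.5,0,0,0],[0,0,0,0,0,0],[0,0,0,0,0,0],[0,0,0,0,0,0]]], "gripper": 0.5}}

```text
clock: 23.75
eef_pos: [491.2, 38.7, 80.0]
eef_rot: [1.472, 1.567, -0.007]
wrist_force: [-0.1, -0.3, -0.1]
finger_gap: 42.1
```

Request:
{"api": "jog_arm", "payload": {"moves": [[[0,0,30,0,0,0],[0,0,40,0,0,0],[0,-30,30,0,0,0],[0,-45,0,0,0,0],[0,-45,0,0,0,0]]]}}

```text
clock: 24.25
eef_pos: [490.0, -81.0, 183.1]
eef_rot: [1.008, 1.569, -0.464]
wrist_force: [1.2, 0.9, -0.2]
finger_gap: 70.6
```

Request:
{"api": "jog_arm", "payload": {"moves": [[[10,-45,0,0,0,0],[10,-45,0,0,0,0],[10,-45,0,0,0,0],[0,0,0,0,0,0],[0,0,0,0,0,0]]]}}

```text
clock: 24.75
eef_pos: [519.4, -226.3, 182.9]
eef_rot: [0.982, 1.568, -0.495]
wrist_force: [-0.5, 0.2, -0.4]
finger_gap: 70.7
```

```bash
python3 -c "
from h import *
tip()
p,d=manip.camera('scene'); q,_=manip.camera('top')
o=np.zeros((600,800,3),np.uint8)
o[:,:400]=cv2.resize(p[195:295,315:385][:, :],None,fx=4,fy=4)[:400].repeat(1,0)[:, :280] if 0 else cv2.resize(p[190:310,310:390],(400,600))
o[:,400:]=cv2.resize(q[180:300,240:320],(400,600))
cv2.imwrite('pics/f.png',o)
print('orange',rect('top',mask(q,(3,190,100),(12,255,255),(250,200,310,275)),39,True))
print('deckle',rect('top',mask(q,(0,100,15),(16,255,125),(255,200,310,275)),50,True))"
```

```text
tcp [ 519.4 -226.3  182.9] objyaw 5.4 gap 70.7 F [-0.5  0.2 -0.4] t 24.75
orange [451.6  39.9   2.7   0.  -89.2]
deckle [491.7  37.4 115.8  61.7   5.3]
```

View pics/f.png

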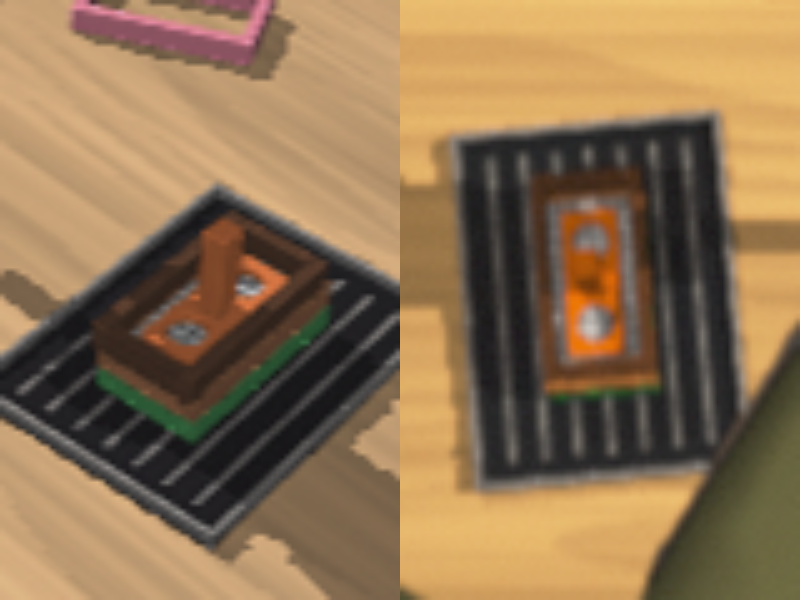

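The last pair of views shows the stack square in the tray. The orange template lies flat and upright on the mesh, centred in the deckle (right half, about (595,280)), and the arm is clear. Handing in.

```bash
python3 -c "
from cell import manip
print(manip.sign_off())"
```

```text
the job is handed in; nothing more can be done
None
```

I built the stack in the tray in the order asked: green grid, mesh mould, dark deckle, then the orange round-window template. I handed it in at about 25 s on the robot's clock. The sign-off reports no verdict, so I can't confirm it was judged a pass.

- **Grid:** measured at (488, 39) mm and 5.5°, against the tray's middle at (486, 39) and 6.0°.
- **Mould:** I judged it square on the grid from the scene view. The arm hid part of it from the top camera, so there was no full measurement.
- **Deckle:** measured at about (491.7, 37.4) mm and 5.3°. The true centre is probably 1–3 mm less in x, because the colour mask also caught the mould's side and made the deckle look about 5 mm too long.
- **Orange template:** the final pictures show it upright, flat on the mesh and centred in the deckle. The final colour-mask measurement of it failed (it caught only a few pixels), so that check rests on the pictures and the release pose (TCP 491, 39 mm; touched down at the expected height).
- **Contact and clearance:** the wrist force reached at most about 20 N at the three touchdowns where I felt contact. The arm finished clear of everything. The blue template, jar, petal dish and bowl were not touched as far as I could see, but I did not re-measure them.

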